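# Spring a finished oak pull out of the routing fixture and trap it on the slide

### The arm

A 7-joint arm with a two-finger parallel gripper is mounted at the origin on the work surface. World frame = base frame: x ahead of the robot, y to its left, z up, the work surface at z = 0. Lengths are in mm, angles in degrees, forces in N, time in s.
With the tool pointing down it reaches from about 425 to 975 mm from the base axis. Payload 16.7 kg.
Tool frame: the origin (TCP) lies midway between the tips of the shut fingers; the grasp point (between the pads) lies 19 mm behind it; z points along the fingers, y is the line along which they close (so a half turn about z gives the same grasp; the last joint's range is limited). The gripper opens to 85 mm and grips with 20 to 120 N. Pads are 22 mm wide; open, the fingers measure 114 mm over their backs; the gripper's body (76 mm by 85 mm) begins 54 mm behind the grasp point. The pads swing forward as they close: fully open they stand 13 mm farther back than shut.
Start: joints at [-73.654, 24.414, 4.234, 92.017, -1.954, 63.644, -3.845], TCP at [284.329, 612.154, 231.302] pointing down, gripper open.
Joint ranges: [-163.25, 163.25], [-28.42, 122.38], [-70.27, 78.77], [12.13, 141.07], [-58.53, 238.53], [9.26, 117.41], [-156.51, 156.51]. Speed limits (degrees/s): [108.29, 108.29, 136.94, 136.94, 172.46, 172.46, 172.46].

### API

Orientations are given as a 3x3 rotation matrix whose columns are the frame's x, y, z axes.
In Python, from plant import robot, camera gives the robot as it stands.
- The arm moves only by the tool send_rows, never from a script. Its argument "moves" is a list of rows, each a list of 7 numbers: the shift along the tool's x, y, z in m, then the turn, a rotation vector about the tool's x, y, z in degrees, then the finger opening in m, from 0 to 0.0854. In form: [[tx, ty, tz, rx, ry, rz, gripper], ...]. A call has 1 to 5 rows; each row shifts and turns the commanded pose from where the row before left it, along the tool's axes as they then stand; what a row does not reach is not made up. A row lasts 1/10 s, in which the tool goes at most 50 mm and 8.59 degrees, less where a joint would pass 70% of its speed; a pose out of reach is approached as far as the arm can. A call is refused whole if a number of a shift passes 0.05 or a number of a turn 8.59, either way. A call with a gripper value outside its range is refused whole. The fingers move at their own pace and stop on an object; the grip force is fixed at half the most. Time passes only in rows, so rows that do not move let the fingers close. It gives the time, the measured TCP pose, the force, the opening and the grip force at its end, in the units of the state.
- robot.observe(): the state, without advancing time (a new reading comes with each control period).
- camera(name): name is "scene" or "top"; returns a dict with "img" (480x640x3 uint8, blue, green, red), "z_map" (480x640 float32, mm along the optical axis (not along the pixel's ray), 0 where there is no reading), "mtx" (3x3 intrinsics, pixels), "k1" (the pictures are not rectified: a ray, as slopes to the right and down, at radius r is drawn at 1 + k1 r^2 times it, then the intrinsics apply), "camera_from_world" (4x4, takes a point from world to camera coordinates). Camera axes: x right, y down, z forward; pixel columns grow to the right and rows downward; lengths in mm; the calibration is good to about 2 mm. A picture is of the moment at which its call begins.
- robot.job_done(): hands the job in; it is judged then, once.
The state is a dict: "t": time; "q": joint angles; "dq": joint speeds; "effort": joint torques, N m; "tcp_pos": TCP position; "eef_rot": TCP orientation; "wrist_force": force on the tool from outside, world axes, zero at the start; "moment": the same for the moment, N m; "finger_gap": finger opening in mm; "gripper_force": force on a finger pad.
Only numpy, scipy, OpenCV 4.12 (cv2) and the standard library are available. Lean on these libraries where they do the work, as an engineer would, in place of code of your own. Each camera call takes 0.05 s, during which the arm holds its last target. There are 200 camera calls.

### The job

Two small routing fixtures stand on the bench; one holds the finished oak pull, the block with the slot through it, and the other a solid blank that is not done yet. At the fixture with the finished pull, press the black gate key right down with one fingertip, so that the spring ejector kicks the pull out, and trap the pull on the white slide with the other finger before it runs off the open end. Finish while holding it so, the key still right down under one finger and the pull resting still against the other; never lift the pull, and leave the other fixture and everything else on the bench alone.

Things in the scene. Friction and masses are not known exactly. Their poses are not given: they have to be found in the camera images.
- fixture_cut: The fixture that holds the finished pull; the other looks alike and either may stand on either side. Fixed dark base board 275 x 165 x 12 mm carrying a sloping white slide with a gate, a spring ejector and a black key. Origin on the bench under the gate, axes level: x away from the exit, y to the key's side. Beside the nest on the -y side stands an open clamp, to 95 mm above the bench.
- slide_cut: Its slide: slippery white face 63 mm wide, sloping 0.2 rad down to the exit, between aluminium rails (64 mm apart, 10 mm proud, over the whole slide). Frame tilted with the slide: origin mid-face at the gate, 55 mm above the bench; x up the slope, y across to the key's side, z square to the face. A steel gate tooth 22 mm wide, 6 mm proud, at x = -10 to 0, holds the part in its nest.
- exit_cut (a point): Middle of the slide's open lower end, at x = -118 mm of slide_cut, 31 mm above the bench. Parts leave over it, along -x. Freed and not stopped, the pull shoots past here in about half a second.
- ejector_cut (a joint): Spring ejector behind the pull, in m: a 52 x 22 mm steel plate on two sprung rods. 0 cocked (pushing the pull against the gate with about 2 N), 0.018 fully out; it pushes the pull downhill over that distance and stops there.
- pull: The finished oak pull: block 90 long x 60 wide x 28 mm high with a 46 x 26 mm slot through it from top to bottom, about 80 g, loose. Origin at the centre of its underside; x along its length (uphill), z out of its top. It starts in the nest at x = +45 mm of slide_cut, its front face at the gate, x = 0.
- key_cut_top (a point): Top centre of that fixture's black gate key, a pad 34 mm along x 26 mm across, beside the slide: at x = -42, y = +59.5, z = +16 mm of slide_cut when up. Straight across from it, 59.5 mm away, is the slide's middle line, 42 mm downhill of the nested pull's front face. It moves square to the slide; right down, its top is still 6 mm above the level of the sliding face.
- key_cut (a joint): How far that key is pressed, in m: 0 up, 0.010 right down. Spring: about 1.5 N to start, 4 N right down, and it springs back. The gate lets the pull go at about 0.006 to 0.007. If let up while the pull lies over the gate, the tooth comes up under the pull.
- slide_raw: The slide of the other, identical fixture, which holds the uncut blank; frame and sizes as slide_cut. Leave alone.
- key_raw (a joint): The other fixture's key, same values. Leave alone.
- blank: The uncut blank in the other fixture: a solid oak block 90 x 60 x 28 mm without a slot. Origin at the centre of its underside. Leave alone.
- spare_pull: Bystander: a pull like the finished one, 90 x 60 x 28 mm, lying flat on the bench between the fixtures. Origin at the centre of its underside.
- brush: Bystander: bench brush 220 mm long, lying between the fixtures.
- glue: Bystander: white glue bottle, 60 mm diameter, 170 mm high, standing behind and between the fixtures.
- offcut: Bystander: oak board 260 x 70 x 18 mm, lying at the left.
- square: Bystander: try square, 110 mm wooden stock and 160 mm steel blade, lying at the right.
- screwdriver: Bystander: screwdriver 200 mm long, lying at the front right.
- sanding_block: Bystander: cork sanding block 100 x 65 x 32 mm, at the front left.
Things that resemble listed ones, but are neither listed nor needed, are in the scene too. Leave any blue or green look-alike of the pull alone.

How it is judged:
By the outcome, as a careful person would: the job done as asked, in the order asked, and still so for the second after the job is handed in, while the arm keeps its last pose, push and grip.
It also fails if it takes over 38 s, if anything falls off the work surface, if the arm or the gripper's body presses on something with over 40 N, if the wrist force passes 120 N, or if a joint passes its speed limit or range.

## Working session

There is one attempt and no reset: what is moved stays moved. The work goes in short steps, Python scripts to look and compute and a tool call to move; the robot and the scene stay as the last step left them, time stands still between calls to the robot, and variables do not carry over. Pictures are saved under pics/ and viewed, at most 10 in all, crops included, and the job is handed in when it is done.

Besides the shell and the picture viewer there is one more tool, called as name(argument=value, ...) on one line, values as JSON. send_rows: Moves the arm, as the interface text tells. Its arguments: {"type":"object","properties":{"moves":{"type":"array","items":{"type":"array","items":{"type":"number"}}}},"required":["moves"]}

```bash
ls; mkdir -p pics
python3 - <<'E'
from plant import robot,camera
import cv2,numpy as np
for n in("scene","top"):
    c=camera(n); cv2.imwrite(f"pics/{n}0.png",c["img"]); np.savez(f"{n}0.npz",**c); print(n,c["mtx"].tolist(),c["k1"],np.round(c["camera_from_world"],3).tolist())
s=robot.observe();print(s["t"],s["tcp_pos"],s["eef_rot"],s["finger_gap"],s["wrist_force"])
E
```

```text
pics
scene [[534.8217187043912, 0.0, 319.49103238005705], [0.0, 534.8217187043912, 244.37926474366674], [0.0, 0.0, 1.0]] 0.006384352889554228 [[-0.474, 0.881, 0.003, 268.536], [0.714, 0.386, -0.584, -331.737], [-0.515, -0.274, -0.812, 1864.196], [0.0, 0.0, 0.0, 1.0]]
top [[584.3295310751696, 0.0, 312.36019929632835], [0.0, 584.3295310751696, 241.6304517408336], [0.0, 0.0, 1.0]] -0.18776824959588925 [[-0.023, -1.0, -0.002, 6.101], [-0.999, 0.023, -0.048, 541.328], [0.048, 0.001, -0.999, 1500.827], [0.0, 0.0, 0.0, 1.0]]
0.1 [284.21755866 611.80932395 230.64692522] [[-9.06943137e-01  4.21252860e-01 -4.16282673e-04]
 [ 4.21253051e-01  9.06942395e-01 -1.16573267e-03]
 [-1.13523819e-04 -1.23261359e-03 -9.99999234e-01]] 85.52042085569589 [-0.371697    0.22124066 -0.33354506]
```

View pics/top0.png

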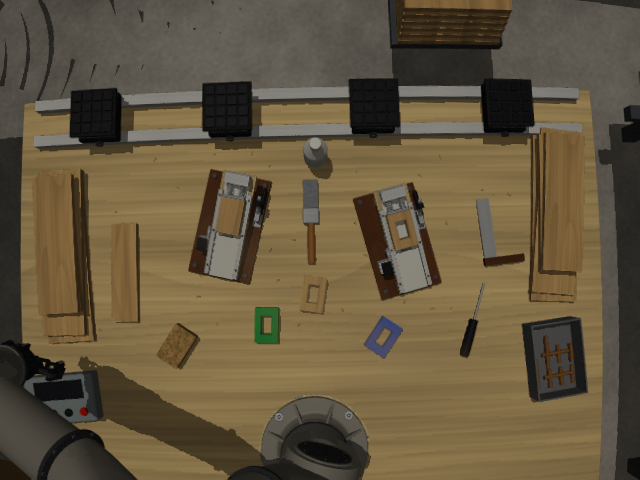

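View pics/scene0.png

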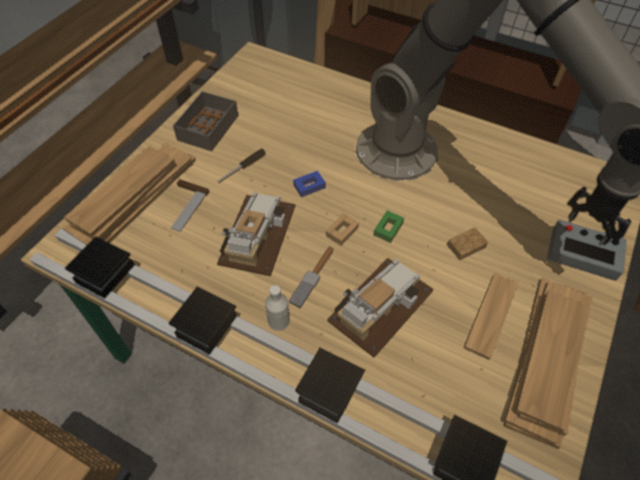

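Top view: the fixture at (398,240) holds a slotted block, at (402,230), in its nest. The one at (231,225) holds a solid block. The spare slotted block lies on the bench at (314,294), with green (267,325) and blue (384,337) look-alikes. The right-hand fixture fits, and a crop will confirm it.

Run:
```python
import cv2,numpy as np
a=cv2.imread("pics/top0.png")[175:305,345:450]; b=cv2.imread("pics/scene0.png")[185:280,210:305]
a=cv2.resize(a,None,fx=4.4,fy=4.4,interpolation=cv2.INTER_CUBIC)[:572,:400+62];b=cv2.resize(b,(336,336))
o=np.zeros((572,800,3),np.uint8);o[:a.shape[0],:462]=a;o[:336,464:]=b
cv2.imwrite("pics/crop1.png",o)
```

```text
(no output)
```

View pics/crop1.png

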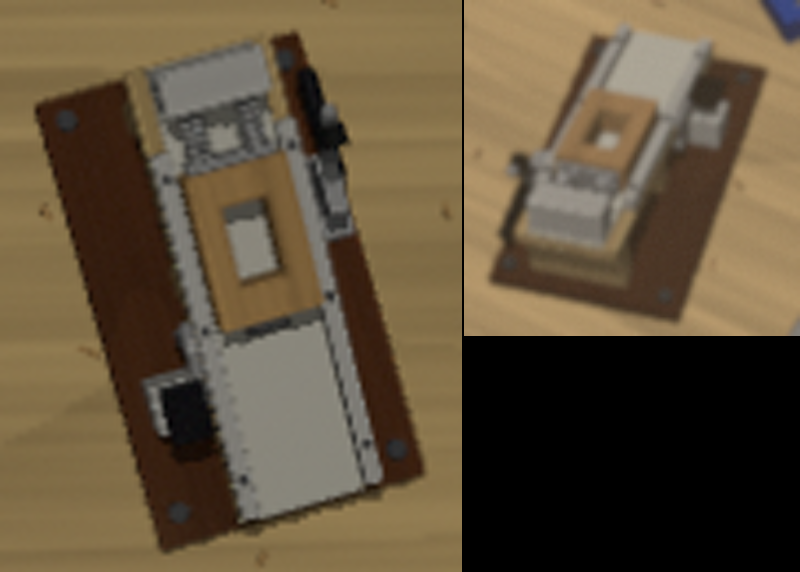

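The crop confirms it: the right fixture holds the slotted oak pull. The black key is on the image-left (+y) side at top pixel (387,268), and the exit points toward the robot. Next I measure the fixture's pose.

```bash
cat > h.py <<'E'
import cv2,numpy as np
def ray(c,px):
    M=c["camera_from_world"];R,t=M[:3,:3],M[:3,3]
    n=cv2.undistortPoints(np.float64(px).reshape(-1,1,2),c["mtx"],np.array([float(c["k1"]),0,0,0]))[:,0]
    d=np.c_[n,np.ones(len(n))]@R; return -R.T@t,d
def onz(c,px,z):
    o,d=ray(c,px); return o+d*((z-o[2])/d[:,2])[:,None]
def proj(c,p):
    M=c["camera_from_world"];P=np.float64(p).reshape(-1,3)
    return cv2.projectPoints(P,cv2.Rodrigues(M[:3,:3])[0],M[:3,3],c["mtx"],np.array([float(c["k1"]),0,0,0]))[0][:,0]
E
python3 - <<'E'
from h import *
boxes={"top":(345,175,450,305),"scene":(212,185,300,280)}
for n,(x0,y0,x1,y1) in boxes.items():
    c=dict(np.load(n+"0.npz")); im=c["img"][y0:y1,x0:x1]; h=cv2.cvtColor(im,cv2.COLOR_BGR2HSV); H,S,V=cv2.split(h)
    print(n)
    for nm,m,z in(("board",(S>120)&(V<105)&((H<12)|(H>170)),12),("key",(V<45),62.3),("white",(S<50)&(V>150),43),("oak",(S>110)&(V>120)&(H>8)&(H<20),91.4)):
        m=cv2.morphologyEx(m.astype(np.uint8),cv2.MORPH_OPEN,np.ones((2,2))) if nm!="board" else m.astype(np.uint8)
        k,l,st,ce=cv2.connectedComponentsWithStats(m)
        for i in np.argsort(-st[1:,4])[:3]+1:
            if st[i,4]<20: continue
            pts=np.argwhere(l==i)[:,::-1].astype(np.float32)+[x0,y0]
            r=cv2.minAreaRect(pts.astype(np.float32)); b=cv2.boxPoints(r); w=onz(c,b,z)
            zm=c["z_map"][pts[:,1].astype(int),pts[:,0].astype(int)]
            ctr=onz(c,[r[0]],z)[0]; e=[np.linalg.norm(w[1]-w[0]),np.linalg.norm(w[2]-w[1])]
            j=int(np.argmax(e)); v=w[j+1]-w[j]; 
            print(nm,st[i,4],"px",np.round(r[0],1),"w",np.round(ctr[:2],1),"size",np.round(e,1),"ang",round(np.degrees(np.arctan2(v[1],v[0]))%180,2))
E
```

```text
top
board 697 px [371.3 227.9] w [ 573.5 -160.5] size [ 52.2 170.4] ang 14.3
board 264 px [428.9 255.8] w [ 497.3 -309.4] size [ 22.3 145.3] ang 14.07
board 117 px [390.  285.4] w [ 423.1 -205.2] size [28.7 54.2] ang 15.02
key 182 px [388.  271.8] w [ 458.8 -194.3] size [28.7 44.3] ang 9.84
key 111 px [418.1 200.6] w [ 636.6 -276.4] size [18.8 53. ] ang 16.52
oak 266 px [399.7 231.8] w [ 556.9 -222.6] size [38.1 84.9] ang 14.26
oak 69 px [413.4 231.4] w [ 557.1 -256.7] size [ 7.3 63.6] ang 10.8
scene
white 353 px [264.6 204.3] w [ 461.  -250.7] size [83.1 68.7] ang 13.85
white 40 px [235.5 241. ] w [ 621.8 -252. ] size [32.5 14.6] ang 118.4
white 27 px [246. 243.] w [ 613.3 -220.8] size [17.7 14.6] ang 118.4
oak 262 px [251.4 222.2] w [ 569.8 -224. ] size [84.6 57.9] ang 11.14
```

```bash
cat >> h.py <<'E'
def f2w(pose,p):  # slide frame -> world; pose X,Y,yaw(rad)
    X,Y,a=pose; p=np.float64(p).reshape(-1,3); s,c=np.sin(.2),np.cos(.2)
    q=np.c_[c*p[:,0]-s*p[:,2],p[:,1],55+s*p[:,0]+c*p[:,2]]
    return np.c_[X+np.cos(a)*q[:,0]-np.sin(a)*q[:,1],Y+np.sin(a)*q[:,0]+np.cos(a)*q[:,1],q[:,2]]
E
python3 - <<'E'
from h import *
from scipy.optimize import least_squares
T=dict(np.load("top0.npz"));S=dict(np.load("scene0.npz"))
t=lambda u,v:(345+(u+.5)/4.4-.5,175+(v+.5)/4.4-.5); s=lambda u,v:(210+(u-464+.5)/3.537-.5,185+(v+.5)/3.537-.5)
b=onz(T,[t(37,105),t(297,33),t(424,472),t(163,550)],12)
print("board",np.round(b[:,:2],1),[round(float(np.linalg.norm(b[i]-b[i-1])),1) for i in range(4)])
ang=[np.degrees(np.arctan2(*(b[i]-b[j])[[1,0]])) for i,j in((0,3),(1,2))];print(ang)
obs=[(T,t(183,178),(90,30,28)),(T,t(287,150),(90,-30,28)),(T,t(325,303),(0,-30,28)),(T,t(220,333),(0,30,28)),(T,t(187,412),(-42,59.5,16)),
(S,s(657,97),(0,30,28)),(S,s(590,92),(0,-30,28)),(S,s(632,163),(90,30,28)),(S,s(558,152),(90,-30,28)),(S,s(709,93),(-42,59.5,16))]
def res(p): return np.concatenate([(proj(c,f2w(p,x))[0]-px) for c,px,x in obs])
r=least_squares(res,[520,-220,np.radians(14)],loss="soft_l1")
print(r.x[:2],np.degrees(r.x[2])); print(np.round(res(r.x).reshape(-1,2),1))
for sel,nm in((0,"top"),(1,"scene")):
    o=obs[:5] if sel==0 else obs[5:]
    rr=least_squares(lambda p:np.concatenate([(proj(c,f2w(p,x))[0]-px) for c,px,x in o]),r.x,loss="soft_l1");print(nm,rr.x[:2],np.degrees(rr.x[2]))
p=r.x
# depth check
for nm,x in(("key",(-42,59.5,16)),("face",(-60,0,0)),("pulltop",(10,0,28))):
  for c in(T,S):
    w=f2w(p,x);u=proj(c,w)[0];z=c["z_map"][int(round(u[1])),int(round(u[0]))];o,d=ray(c,[u]);print(nm,np.round(w[0],1),np.round(u,1),"depthpt",np.round(o+d[0]*z,1))
E
```

```text
board [[ 651.5 -115. ]
 [ 691.6 -271.7]
 [ 428.5 -339.5]
 [ 386.8 -182.5]] [273.1, 161.8, 271.7, 162.4]
[np.float64(14.30788634094617), np.float64(14.44458392769827)]
[ 525.70668705 -239.26786226] 14.745257771918526
[[ 0.   0.1]
 [-0.4 -0.2]
 [-0.2 -0.3]
 [ 0.7 -0.4]
 [ 0.2  0. ]
 [ 1.3  0.2]
 [ 1.  -2. ]
 [-1.1  1. ]
 [-0.2  0.1]
 [ 0.2 -2.3]]
top [ 525.1626208  -238.85266902] 14.147794932485578
scene [ 527.29007023 -240.02200601] 16.450220308014195
key [ 467.7 -193.    62.3] [387.4 268.3] depthpt [ 467.7 -192.4   66.9]
key [ 467.7 -193.    62.3] [279.1 208.6] depthpt [ 466.  -194.1   59.9]
face [ 468.8 -254.2   43.1] [410.3 267.2] depthpt [ 468.8 -254.1   43.8]
face [ 468.8 -254.2   43.1] [262.3 205.6] depthpt [ 467.1 -255.6   40.4]
pulltop [ 529.8 -238.2   84.4] [405.9 242.7] depthpt [ 529.8 -238.2   84.2]
pulltop [ 529.8 -238.2   84.4] [254.8 212.5] depthpt [ 529.8 -238.2   84.5]
```

```bash
cat >> h.py <<'E'
from scipy.spatial.transform import Rotation as Ro
POSE=(525.3,-239.0,np.radians(14.4))
def goalR(flip=True):
    a=POSE[2];xf=np.array([np.cos(a),np.sin(a),0]);yf=np.array([-np.sin(a),np.cos(a),0])
    zs=-np.sin(.2)*xf+np.cos(.2)*np.array([0,0,1]); xs=np.cos(.2)*xf+np.sin(.2)*np.array([0,0,1])
    return np.c_[xs,-yf,-zs]
def delta(s,goal):
    R=np.array(s["eef_rot"]); 
    print("t",round(s["t"],2),"pos",np.round(s["tcp_pos"],1),"shift mm",np.round(R.T@(goal-s["tcp_pos"]),1),"rotvec",np.round(Ro.from_matrix(R.T@goalR()).as_rotvec(degrees=True),2),"F",np.round(s["wrist_force"],1),"gap",round(s["finger_gap"],1),"q",np.round(s["q"],0))
E
python3 - <<'E'
from h import *
from plant import robot
s=robot.observe();print(s["q"])
R=np.array(s["eef_rot"]);p=np.array([284.3,612.2,231.3])
g=f2w(POSE,(-42,29.75,100))[0];print("goal",g, np.hypot(*g[:2]))
N=30;r0,a0=np.hypot(*p[:2]),np.arctan2(p[1],p[0]);r1,a1=np.hypot(*g[:2]),np.arctan2(g[1],g[0])
for k in range(1,N+1):
    u=k/N; r=r0+(r1-r0)*min(1,u*1.3);a=a0+(a1-a0)*u; w=np.array([r*np.cos(a),r*np.sin(a),231.3+(u>.8)*(u-.8)/.2*(170-231.3)])
    d=np.round(R.T@(w-p)/1000,3); p=p+R@d*1000; R=R@Ro.from_rotvec([0,0,4.7],degrees=True).as_matrix()
    print(d.tolist())
print(p,Ro.from_matrix(R.T@goalR()).as_rotvec(degrees=True))
E
```

```text
[-73.65308022  24.44777073   4.23357031  92.0505195   -1.95319986
  63.6448389   -3.84209392]
goal [ 458.78910768 -225.36212746  144.66254589] 511.15118489657493
[-0.035, -0.008, 0.0]
[-0.036, -0.007, 0.0]
[-0.035, -0.006, 0.0]
[-0.035, -0.005, 0.0]
[-0.034, -0.004, 0.0]
[-0.035, -0.003, 0.0]
[-0.034, -0.002, 0.0]
[-0.034, -0.002, 0.0]
[-0.033, 0.0, 0.0]
[-0.033, 0.001, 0.0]
[-0.033, 0.001, 0.0]
[-0.032, 0.002, 0.0]
[-0.031, 0.003, 0.0]
[-0.032, 0.004, 0.0]
[-0.031, 0.005, 0.0]
[-0.03, 0.005, 0.0]
[-0.03, 0.006, 0.0]
[-0.029, 0.007, 0.0]
[-0.029, 0.008, 0.001]
[-0.028, 0.008, -0.0]
[-0.028, 0.008, -0.0]
[-0.027, 0.01, -0.0]
[-0.026, 0.009, -0.0]
[-0.022, 0.016, -0.0]
[-0.022, 0.017, 0.01]
[-0.02, 0.017, 0.01]
[-0.021, 0.018, 0.01]
[-0.019, 0.019, 0.011]
[-0.02, 0.019, 0.01]
[-0.018, 0.02, 0.01]
[ 459.00514181 -225.44818388  170.20370033] [ 0.09004761 11.49867755 -0.30679732]
```

send_rows(moves=[[-0.035,-0.008,0,0,0,4.7,0.045],[-0.036,-0.007,0,0,0,4.7,0.045],[-0.035,-0.006,0,0,0,4.7,0.045],[-0.035,-0.005,0,0,0,4.7,0.045],[-0.034,-0.004,0,0,0,4.7,0.045]])

```text
t: 0.6
tcp_pos: [413.0, 487.8, 231.0]
eef_rot: [[-0.661, 0.751, -0.0], [0.751, 0.661, -0.0], [-0.0, -0.0, -1.0]]
wrist_force: [-0.1, 1.3, -0.3]
finger_gap: 45.2
gripper_force: 0.0
```

send_rows(moves=[[-0.035,-0.003,0,0,0,4.7,0.045],[-0.034,-0.002,0,0,0,4.7,0.045],[-0.034,-0.002,0,0,0,4.7,0.045],[-0.033,0,0,0,0,4.7,0.045],[-0.033,0.001,0,0,0,4.7,0.045]])

```text
t: 1.1
tcp_pos: [498.0, 341.2, 231.3]
eef_rot: [[-0.304, 0.953, -0.0], [0.953, 0.304, 0.0], [0.0, -0.0, -1.0]]
wrist_force: [0.7, 0.2, 0.5]
finger_gap: 44.9
gripper_force: 0.0
```

Run:
```python
from h import *
from plant import robot
s=robot.observe();delta(s,f2w(POSE,(-42,29.75,60))[0]);print(np.round(s["dq"],1))
```

```text
t 1.1 pos [498.  341.2 231.3] shift mm [-528.2 -201.8  125.9] rotvec [-9.33  8.81 92.97] F [0.7 0.2 0.5] gap 44.9 q [-56.  18.  20. 102.  -7.  60. -16.]
[ 16.3  -5.4  15.8   9.2  -3.7  -2.5 -12.9]
```

send_rows(moves=[[-0.033,0.001,0,0,0,4.7,0.045],[-0.032,0.002,0,0,0,4.7,0.045],[-0.031,0.003,0,0,0,4.7,0.045],[-0.032,0.004,0,0,0,4.7,0.045],[-0.031,0.005,0,0,0,4.7,0.045]])

```text
t: 1.6
tcp_pos: [536.4, 186.3, 231.3]
eef_rot: [[0.101, 0.995, -0.0], [0.995, -0.101, 0.0], [0.0, -0.0, -1.0]]
wrist_force: [0.5, -0.3, 0.0]
finger_gap: 44.7
gripper_force: 0.0
```

send_rows(moves=[[-0.03,0.005,0,0,0,4.7,0.045],[-0.03,0.006,0,0,0,4.7,0.045],[-0.029,0.007,0,0,0,4.7,0.045],[-0.029,0.008,0,0,0,4.7,0.045],[-0.028,0.008,0,0,0,4.7,0.045]])

```text
t: 2.1
tcp_pos: [531.5, 36.9, 231.3]
eef_rot: [[0.49, 0.872, 0.0], [0.872, -0.49, -0.0], [-0.0, 0.0, -1.0]]
wrist_force: [-0.4, -0.5, -0.5]
finger_gap: 45.2
gripper_force: 0.0
```

send_rows(moves=[[-0.028,0.008,0,0,0,4.7,0.045],[-0.027,0.01,0,0,0,4.7,0.045],[-0.026,0.009,0,0,0,4.7,0.045],[-0.022,0.016,0,0,0,4.7,0.045],[-0.022,0.017,0,0,0,4.7,0.045]])

```text
t: 2.6
tcp_pos: [501.2, -99.3, 231.5]
eef_rot: [[0.796, 0.605, 0.001], [0.605, -0.796, 0.0], [0.001, 0.0, -1.0]]
wrist_force: [0.8, -0.6, 0.7]
finger_gap: 44.9
gripper_force: 0.0
```

send_rows(moves=[[-0.02,0.017,0,0,0,4.7,0.045],[-0.021,0.018,0,0,0,4.7,0.045],[-0.019,0.019,0,0,0,4.7,0.045],[-0.02,0.019,0,0,0,4.7,0.045],[-0.018,0.02,0,0,0,4.7,0.045]])

```text
t: 3.1
tcp_pos: [458.2, -227.4, 231.4]
eef_rot: [[0.972, 0.237, 0.0], [0.237, -0.972, -0.0], [-0.0, 0.0, -1.0]]
wrist_force: [1.7, -0.1, 0.2]
finger_gap: 45.0
gripper_force: 0.0
```

send_rows(moves=[[0,0,0,0,5.7,0,0.045],[0,0,0,0,5.8,0,0.045],[0,0,0,0,0,0,0.045],[0,0,0,0,0,0,0.045]])

```text
t: 3.5
tcp_pos: [458.6, -226.1, 231.6]
eef_rot: [[0.951, 0.241, 0.193], [0.236, -0.971, 0.049], [0.199, -0.001, -0.98]]
wrist_force: [-0.1, 0.1, -0.1]
finger_gap: 45.0
gripper_force: 0.0
```

Run:
```python
from h import *
from plant import robot
s=robot.observe();delta(s,f2w(POSE,(-42,29.75,45))[0])
```

```text
t 3.5 pos [ 458.6 -226.1  231.6] shift mm [-17.   -0.7 140.3] rotvec [ 0.05 -0.03 -0.46] F [-0.1  0.1 -0.1] gap 45.0 q [-24.   5.  52. 121. -15.  48. -40.]
```

send_rows(moves=[[-0.017,-0.001,0.03,0,0,-0.5,0.045],[0,0,0.03,0,0,0,0.045],[0,0,0.03,0,0,0,0.045],[0,0,0.03,0,0,0,0.045],[0,0,0.02,0,0,0,0.045]])

```text
t: 4.0
tcp_pos: [470.0, -221.3, 88.2]
eef_rot: [[0.949, 0.252, 0.19], [0.248, -0.968, 0.049], [0.196, 0.001, -0.981]]
wrist_force: [1.4, 0.1, 0.9]
finger_gap: 44.9
gripper_force: 0.0
```

Run:
```python
from h import *
from plant import robot,camera
a=camera("top");b=camera("scene");s=robot.observe();delta(s,f2w(POSE,(-42,29.75,16))[0])
a=cv2.resize(a["img"][190:310,350:450],(400,480),interpolation=cv2.INTER_CUBIC);b=cv2.resize(b["img"][170:290,210:310],(400,480),interpolation=cv2.INTER_CUBIC)
cv2.imwrite("pics/c2.png",np.hstack([a,b]))
```

```text
t 4.1 pos [ 469.2 -221.2   88.1] shift mm [ 0.4  1.4 26.3] rotvec [-0.04  0.27  0.2 ] F [-0.5 -0.8  0.1] gap 45.0 q [-11.  22.  41. 127. -40.  34. -16.]
```

View pics/c2.png

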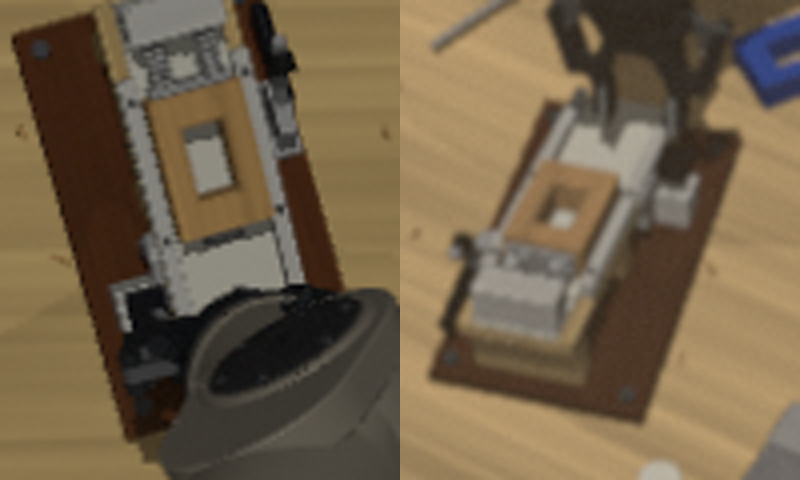

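The pull is still nested, at (210,160) in the left half of the crop. The fingers hang over the slide at (605,115) and over the key at (690,130) in the right half. I'll descend slowly.

send_rows(moves=[[0,0.001,0.008,0,0.2,0.2,0.045],[0,0,0.008,0,0,0,0.045],[0,0,0.004,0,0,0,0.045],[0,0,0,0,0,0,0.045]])

```text
t: 4.5
tcp_pos: [474.0, -221.6, 71.1]
eef_rot: [[0.948, 0.249, 0.197], [0.244, -0.969, 0.05], [0.203, 0.001, -0.979]]
wrist_force: [0.1, 0.1, -0.2]
finger_gap: 45.0
gripper_force: 0.0
```

send_rows(moves=[[0,0,0.003,0,0,0,0.045],[0,0,0,0,0,0,0.045],[0,0,0,0,0,0,0.045]])

```text
t: 4.8
tcp_pos: [474.5, -221.6, 68.4]
eef_rot: [[0.948, 0.248, 0.197], [0.243, -0.969, 0.049], [0.203, 0.001, -0.979]]
wrist_force: [-0.0, -0.2, -0.1]
finger_gap: 45.0
gripper_force: 0.0
```

Run:
```python
from h import *
from plant import robot
s=robot.observe();delta(s,f2w(POSE,(-42,29.75,6))[0]);print(np.array(s["eef_rot"]).T@s["wrist_force"],s["moment"])
```

```text
t 4.8 pos [ 474.5 -221.6   68.4] shift mm [-0.7 -0.2 16. ] rotvec [ 0.07 -0.25 -0.01] F [-0.  -0.2 -0.1] gap 45.0 q [ -8.  24.  37. 127. -44.  32. -12.]
[-0.08842857  0.17849764  0.1223853 ] [-0.08515592  0.19594009  0.01358227]
```

send_rows(moves=[[0,0,0.003,0,0,0,0.045],[0,0,0.003,0,0,0,0.045],[0,0,0,0,0,0,0.045],[0,0,0,0,0,0,0.045]])

```text
t: 5.2
tcp_pos: [475.5, -221.3, 62.2]
eef_rot: [[0.949, 0.248, 0.196], [0.243, -0.969, 0.049], [0.202, 0.001, -0.979]]
wrist_force: [0.3, -0.4, -0.5]
finger_gap: 44.7
gripper_force: 0.0
```

send_rows(moves=[[0,0,0.002,0,0,0,0.045],[0,0,0,0,0,0,0.045],[0,0,0,0,0,0,0.045]])

```text
t: 5.5
tcp_pos: [476.0, -221.2, 60.4]
eef_rot: [[0.949, 0.248, 0.197], [0.243, -0.969, 0.049], [0.203, 0.001, -0.979]]
wrist_force: [-0.1, 0.1, 0.6]
finger_gap: 44.9
gripper_force: 0.0
```

send_rows(moves=[[0,0,0.002,0,0,0,0.045],[0,0,0,0,0,0,0.045],[0,0,0,0,0,0,0.045]])

```text
t: 5.8
tcp_pos: [476.5, -221.1, 58.4]
eef_rot: [[0.949, 0.248, 0.197], [0.243, -0.969, 0.049], [0.203, 0.001, -0.979]]
wrist_force: [-0.7, 0.4, 1.9]
finger_gap: 44.9
gripper_force: 0.9
```

send_rows(moves=[[0,0,0.002,0,0,0,0.045],[0,0,0.001,0,0,0,0.045],[0,0,0,0,0,0,0.045],[0,0,0,0,0,0,0.045]])

```text
t: 6.2
tcp_pos: [477.0, -221.0, 55.5]
eef_rot: [[0.949, 0.248, 0.197], [0.243, -0.969, 0.049], [0.203, 0.001, -0.979]]
wrist_force: [1.0, -1.0, 2.7]
finger_gap: 44.9
gripper_force: 1.2
```

Run:
```python
from h import *
from plant import robot
s=robot.observe();delta(s,f2w(POSE,(-42,29.75,6))[0]);print(np.array(s["eef_rot"]).T@s["wrist_force"],s["moment"])
```

```text
t 6.2 pos [ 477.  -221.    55.5] shift mm [-0.7 -0.3  2.9] rotvec [ 0.07 -0.24 -0.01] F [ 1.  -1.   2.7] gap 44.9 q [ -7.  25.  36. 127. -46.  31. -10.]
[ 1.2638169   1.20120435 -2.54258936] [ 0.00385835  0.11716167 -0.0327483 ]
```

send_rows(moves=[[0,0,0.003,0,0,0,0.045],[0,0,0.002,0,0,0,0.045],[0,0,0.001,0,0,0,0.045],[0,0,0,0,0,0,0.045],[0,0,0,0,0,0,0.045]])

```text
t: 6.7
tcp_pos: [478.2, -220.7, 50.0]
eef_rot: [[0.948, 0.248, 0.197], [0.243, -0.969, 0.05], [0.203, 0.001, -0.979]]
wrist_force: [-6.5, 1.3, 20.0]
finger_gap: 45.1
gripper_force: 10.7
```

send_rows(moves=[[0,0,0.001,0,0,0,0.045],[0,0,0,0,0,0,0.045],[0,0,0,0,0,0,0.045]])

```text
t: 7.0
tcp_pos: [478.3, -220.7, 49.5]
eef_rot: [[0.948, 0.248, 0.198], [0.243, -0.969, 0.051], [0.204, -0.0, -0.979]]
wrist_force: [-14.5, 2.2, 36.5]
finger_gap: 45.0
gripper_force: 19.3
```

send_rows(moves=[[0,0,-0.001,0,0,0,0.045],[0,0,0,0,0,0,0.045],[0,0,0,0,0,0,0.045]])

```text
t: 7.3
tcp_pos: [478.1, -220.7, 50.0]
eef_rot: [[0.948, 0.248, 0.197], [0.243, -0.969, 0.05], [0.203, 0.001, -0.979]]
wrist_force: [-6.5, 1.7, 19.8]
finger_gap: 45.0
gripper_force: 10.6
```

Run:
```python
from h import *
from plant import robot,camera
a=camera("top");b=camera("scene");s=robot.observe();delta(s,f2w(POSE,(-42,29.75,6))[0]);print(np.array(s["eef_rot"]).T@s["wrist_force"],s["moment"])
np.savez("t3.npz",**a);np.savez("s3.npz",**b)
a=cv2.resize(a["img"][190:310,350:450],(400,480),interpolation=cv2.INTER_CUBIC);b=cv2.resize(b["img"][170:290,210:310],(400,480),interpolation=cv2.INTER_CUBIC)
cv2.imwrite("pics/c3.png",np.hstack([a,b]))
```

```text
t 7.4 pos [ 478.2 -220.7   50. ] shift mm [-0.7 -0.3 -2.8] rotvec [ 0.04 -0.27 -0.03] F [-6.9  1.7 19.8] gap 45.1 q [ -6.  26.  35. 127. -47.  30. -10.]
[ -2.06822505  -3.35814951 -20.61367604] [0.85790171 0.91292867 0.26170288]
```

View pics/c3.png

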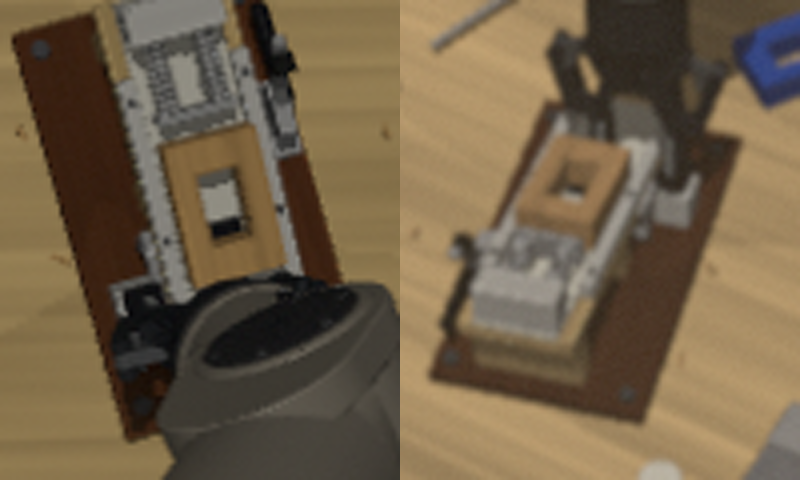

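The pull has slid down and rests against the slide finger: its back edge moved from about row 90 to row 135 in the left half. The key is at its stop. I'll ease the push a little and check that nothing moves.

send_rows(moves=[[0,0,-0.0005,0,0,0,0.045],[0,0,0,0,0,0,0.045],[0,0,0,0,0,0,0.045],[0,0,0,0,0,0,0.045],[0,0,0,0,0,0,0.045]])

```text
t: 7.9
tcp_pos: [478.1, -220.7, 50.2]
eef_rot: [[0.948, 0.248, 0.197], [0.243, -0.969, 0.05], [0.203, 0.001, -0.979]]
wrist_force: [-3.7, -0.0, 11.0]
finger_gap: 45.0
gripper_force: 6.3
```

Run:
```python
from h import *
from plant import robot,camera
s=robot.observe();delta(s,f2w(POSE,(-42,29.75,6))[0]);print(np.array(s["eef_rot"]).T@s["wrist_force"])
def slot(c):
    im=c["img"][190:310,350:450];H,S,V=cv2.split(cv2.cvtColor(im,cv2.COLOR_BGR2HSV))
    m=((S>110)&(V>120)&(H>8)&(H<20)).astype(np.uint8);k,l,st,ce=cv2.connectedComponentsWithStats(m);i=1+np.argmax(st[1:,4]);return ce[i]+[350,190],st[i,4]
for c in(np.load("top0.npz"),np.load("t3.npz"),camera("top"),camera("top")): print(slot(c))
T=dict(np.load("t3.npz")); print("pred shift px",proj(T,f2w(POSE,(14.3,0,28)))-proj(T,f2w(POSE,(45,0,28))))
```

```text
t 7.9 pos [ 478.1 -220.7   50.2] shift mm [-0.7 -0.3 -2.5] rotvec [ 0.05 -0.26 -0.02] F [-3.7 -0.  11. ] gap 45.0 q [ -6.  26.  35. 127. -47.  30. -10.]
[ -1.32711     -0.88569207 -11.48028862]
(array([397.82720588, 232.44852941]), np.int32(272))
(array([401.24269006, 243.01754386]), np.int32(342))
(array([401.24057971, 242.87536232]), np.int32(345))
(array([401.29651163, 243.05523256]), np.int32(344))
pred shift px [[ 2.98151048 11.83474933]]
```

```bash
python3 -c "
from plant import robot
print(robot.job_done())"
```

```text
the job is handed in; nothing more can be done
None
```

The job is handed in: the right-hand fixture's key is held right down under one finger (about 11 N), and the ejected pull is resting still against the other finger on the slide, at about 8 s of the 38 s allowed.

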